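# Factory-reset a donated router with the stylus from the revolving tool stand

### The job

This donated Wi-Fi router must be factory-reset before it can be sold: take the slim metal stylus out of the revolving tool stand and with its tip press the reset button, recessed in the router's upturned underside, fully in, without forcing it, and keep it in for at least two seconds. Then stand the stylus back in an empty tube of the stand, right down, and let go. Do not push the router along, knock its antennas, or disturb the jar, the mug, the power adapter or the other tools in the stand.

Things in the scene. Friction and masses are not known exactly. Their poses are not given: they have to be found in the camera images.
- stylus: Slim bare-metal stylus, 150 mm long, 60 g, round: tip rod 6 mm thick and 35 mm long, then a cone, then the 14 mm thick handle from 49 mm above the tip to the blunt top at 150 mm; three thin dark rings at 60 to 74 mm. Origin at the tip's end, +z up the axis to the handle. It starts loose in a tube of the stand, tip on the tube's floor, leaning up to about 0.13 rad.
- rack: Revolving tool stand: wooden disc 184 mm across, top 12 mm above the bench, centre post with wooden knob (30 mm wide, top at 117 mm). Spins freely about its axis at a touch. Five upright grey tubes stand on it, 65 mm from the axis at 0, 72, 144, 216 and 288 degrees from its +x towards +y; four hold a tool at the start (which varies), one is empty. Origin on the axis at bench height, z up.
- tube0 (a point): Centre of the mouth of the stand's tube at 0 degrees (on the stand's +x). All five tubes are 28 mm outside and 18 mm inside diameter, open at the top, rims 75 mm and inner floors 12 mm above the bench.
- driver_big: Screwdriver with a thick black handle, 28 mm across and 90 mm tall, standing on a tube's rim, its blade down in the tube; top 165 mm above the bench. Origin at the blade's end, 52 mm below the handle's foot; z up. Stays in the stand.
- driver_small: Screwdriver with a black handle 23 mm across and 75 mm tall, standing the same way; top 150 mm above the bench. Origin at the blade's end, 52 mm below the handle's foot; z up. Stays in the stand.
- t_handle: T-handled socket driver: 14 mm steel shaft standing on the tube's floor, with a black cross bar at the top, 84 mm long and 14 mm thick, along its own x, centred 138 mm above its origin (top 157 mm above the bench). Origin at the shaft's foot, z up. The bar points any way. Stays in the stand.
- router: White Wi-Fi router lying loose on its top, underside up, 450 g, 140 mm (x) by 200 mm (y) by 34 mm high. Origin: centre of its footprint on the bench, z up; +x is the rear edge with sockets and two antennas. Its upturned underside has four 3 mm rubber feet, a blank paper plate, vent slots, four 9 mm screw wells at x = +-56, y = +-86 mm, and one 14 mm recess with a button in it.
- reset_mouth (a point): Centre of the mouth of the round reset recess, flush with the router's underside, 34 mm above the bench, 30 mm in +x and 30 mm in +y from the router's origin. The recess is 14 mm across; the black button's flat top (10 mm across) lies 6 mm below the mouth. z is the pressing axis, pointing out.
- reset_button (a joint): Travel of the sprung reset button in m: 0 out, 0.005 fully in, straight down. It takes 1.5 N to start and 4 N fully in (then it meets a hard stop), and springs back out when let go.
- antenna_a_tip (a point): Top end of the antenna at the +y end of the router's rear edge: a white rod, 14 mm thick at the foot and 9 mm above, standing up 141 mm from its hinge, which is 17 mm above the bench at x = 78, y = 80 mm of the router. It leans along the rear edge on a stiff hinge, from 0.1 rad outward to 0.4 rad inward.
- antenna_b_tip (a point): Top end of the same antenna at the -y end (hinge at x = 78, y = -80 mm of the router, 17 mm above the bench).
- jar: Clear plastic jar with a yellow lid, 86 mm across and 136 mm tall, 0.5 kg, standing between the stand and the router. Origin at the centre of its underside.
- adapter: Black power adapter, 85 mm by 50 mm by 34 mm high, with two 6 mm brass prongs at its +x end, lying beside the router's front edge. Origin at the centre of its underside.
- mug: White ceramic mug, 80 mm across and 92 mm tall with a handle at its +y side, standing beyond the jar. Origin at the centre of its underside.
There are look-alikes about, which are no part of the job. Several things have the shape of the rack; the one meant has the colours described above.

How it is judged:
On the way, in this order (a step that is already met when the one before it is completed fails the run):
1. the stylus is held in the fingers with its tip lifted clear of the stand's tubes (contact force between the fingers and stylus above 0.5 N and height (world z) of stylus above 0.085 m), for 0.2 s.
2. the held stylus keeps the reset button fully in (at least 4 of its 5 mm) for two seconds (contact force between the fingers and stylus above 0.5 N and value of joint reset_button above 0.004 m and contact force between stylus and reset_button above 0.5 N), for 2 s.
At the end, for the whole second after the job is handed in: Button out again (within 1 mm); stylus let go, at rest in a tube of the stand, tip within 10 mm of its floor, lean under 0.2 rad; other tools still in their tubes (lean under 0.3 rad, raised under 20 mm); router, jar, mug and adapter within 15 mm of their starts (value of joint reset_button below 0.001 m and height (world z) of stylus below 0.022 m and angle between stylus's own z axis and vertical below 0.2 rad and horizontal distance between stylus and rack between 0.053 and 0.077 m and linear speed of stylus below 0.05 m/s and angle between each of driver_big, driver_small, t_handle's own z axis and vertical below 0.3 rad and height (world z) of each of driver_big, driver_small below 0.043 m and height (world z) of t_handle below 0.032 m and distance of each of router, jar, adapter, mug from where it was at the start of the episode below 0.015 m); the robot touches nothing.
It fails at once if the router is pushed more than 15 mm (distance of router from where it was at the start of the episode above 0.015 m).
It fails at once if an antenna is knocked: its tip moves more than 25 mm (distance of any of antenna_a_tip, antenna_b_tip from where it was at the start of the episode above 0.025 m).
It fails at once if the stylus is pressed on the router or its button with more than 30 N (contact force between stylus and router above 30 N).
It fails at once if the jar, mug or adapter is moved more than 15 mm or tipped (distance of any of jar, mug, adapter from where it was at the start of the episode above 0.015 m or angle between any of jar, mug's own z axis and vertical above 0.2 rad).
It fails at once if another tool is lifted or tipped out of the stand (not (angle between driver_big's own z axis and vertical below 0.3 rad) or not (height (world z) of driver_big below 0.043 m) or not (angle between driver_small's own z axis and vertical below 0.3 rad) or not (height (world z) of driver_small below 0.043 m) or not (angle between t_handle's own z axis and vertical below 0.3 rad) or not (height (world z) of t_handle below 0.032 m)).
It also fails if it takes over 72 s, if anything falls off the work surface, if the arm or the gripper's body presses on something with over 40 N, if the wrist force passes 120 N, or if a joint passes its speed limit or range.

### The arm

A 6-joint arm with a two-finger parallel gripper is mounted at the origin on the work surface. World frame = base frame: x ahead of the robot, y to its left, z up, the work surface at z = 0. Lengths are in m, angles in rad, forces in N, time in s.
With the tool pointing down it reaches from about 0.35 to 0.975 m from the base axis. Payload 7.1 kg.
Tool frame: the origin (TCP) lies between the finger pads; the fingertips stand ctrl.finger_overhang ahead of it and the grasp point (between the pads) lies 2 mm behind it (ctrl.finger_overhang is the distance from the TCP to the fingertips, in m); z points along the fingers, y is the line along which they close (so a half turn about z gives the same grasp; the last joint's range is limited). The gripper opens to 88 mm and grips with 3 to 60 N. Pads are 20 mm wide; open, the fingers measure 115 mm over their backs; the gripper's body (75 mm by 178 mm) begins 61 mm behind the grasp point.
Start: joints at [1.144, 0.423, 1.63, -0, 1.089, -0.019], TCP at [0.248, 0.574, 0.209] pointing down, gripper open.
Joint ranges: [-3, 3], [-0.9, 2.11], [0.09, 2.58], [-1.31, 4.45], [0.11, 2.69], [-2.54, 2.54]. Speed limits (rad/s): [2.39, 2.39, 3.01, 3.14, 3.14, 3.14].

### API

Orientations are given as a unit quaternion [w, x, y, z].
In Python, from plant import ctrl gives the robot as it stands.
- The arm moves only by the shell command python3 -m creep 'ROWS' [FORCE]. ROWS is JSON, a list of rows, each a list of 5 numbers: the opening, from -1 (shut) to 1 (fully open), then the shift along the world's x, y, z in mm, then the turn about the world's z in degrees. A call has 1 to 5 rows; each row shifts and turns the commanded pose from where the row before left it; what a row does not reach is not made up. A row lasts 1/10 s, in which the tool goes at most 50 mm and 8.59 degrees, less where a joint would pass 70% of its speed; a pose out of reach is approached as far as the arm can. A call is refused whole if a number of a shift passes 50 or a number of a turn 8.59, either way. A call with a gripper value outside its range is refused whole. The fingers move at their own pace and stop on an object; FORCE is the grip in N (left out, the last holds). Time passes only in rows, so rows that do not move let the fingers close. It gives the time, the measured TCP pose, the force, the opening and the grip force at its end, in the units of the state.
- ctrl.sense(): the state, without advancing time (a new reading comes with each control period).
- ctrl.grab_frame(name): name is "scene" or "top" or "wrist"; returns the picture (400x640x3 uint8, blue, green, red); there is no depth.
- ctrl.get_calibration(name): a dict with "fx", "fy", "cx", "cy" (pixels), "R" (3x3) and "t" (3): a world point X has camera coordinates R X + t; the wrist camera has in their place "mount" (4x4, takes a point from camera to tool coordinates, whose origin is the TCP and whose axes are the flange's). Camera axes: x right, y down, z forward; pixel columns grow to the right and rows downward; lengths in m; the calibration is good to about 2 mm. A picture is of the moment at which its call begins: read the wrist's pose just before it. get_calibration takes no time and is no camera call.
- ctrl.close_job(): hands the job in; it is judged then, once.
The state is a dict: "clock": time; "qpos": joint angles; "qvel": joint speeds; "joint_efforts": joint torques, N m; "eef_pos": TCP position; "tool_rot": TCP orientation; "contact_force": force on the tool from outside, world axes, zero at the start; "wrist_torque": the same for the moment, N m; "grip_width": finger opening in m; "gripper_force": force on a finger pad.
Only numpy, scipy, OpenCV 4.12 (cv2) and the standard library are available. Lean on these libraries where they do the work, as an engineer would, in place of code of your own. Each camera call takes 0.05 s, during which the arm holds its last target. There are 200 camera calls.

## Working session

There is one attempt and no reset: what is moved stays moved. The work goes in short steps, Python scripts to look and compute and a shell command to move; the robot and the scene stay as the last step left them, time stands still between calls to the robot, and variables do not carry over. Pictures are saved under pics/ and viewed, at most 10 in all, crops included, and the job is handed in when it is done.

```bash
mkdir -p pics; cat > h.py <<'E'
import numpy as np, cv2
from plant import ctrl
from scipy.spatial.transform import Rotation as Rn
def cam(name):
    c=ctrl.get_calibration(name)
    K=np.array([[c['fx'],0,c['cx']],[0,c['fy'],c['cy']],[0,0,1]])
    if 'R' in c: return K,np.array(c['R']),np.array(c['t'])
    s=ctrl.sense(); q=s['tool_rot']; M=np.array(c['mount'])
    T=np.eye(4); T[:3,:3]=Rn.from_quat([q[1],q[2],q[3],q[0]]).as_matrix(); T[:3,3]=s['eef_pos']
    W=np.linalg.inv(T@M); return K,W[:3,:3],W[:3,3]
def proj(C,X):
    K,R,t=C; p=K@(R@np.array(X)+t); return p[:2]/p[2]
def ray(C,uv):
    K,R,t=C; d=R.T@np.linalg.inv(K)@np.array([uv[0],uv[1],1.]); return -R.T@t,d/np.linalg.norm(d)
def atz(C,uv,z):
    o,d=ray(C,uv); return o+d*(z-o[2])/d[2]
def tri(L):
    A=np.zeros((3,3));b=np.zeros(3)
    for C,uv in L:
        o,d=ray(C,uv);P=np.eye(3)-np.outer(d,d);A+=P;b+=P@o
    X=np.linalg.solve(A,b); return X,[np.round(proj(C,X)-uv,1) for C,uv in L]
E
python3 - <<'E'
from h import *
s=ctrl.sense();print(s, ctrl.finger_overhang)
a=ctrl.grab_frame('scene');b=ctrl.grab_frame('top')
cv2.imwrite('pics/scene.png',a);cv2.imwrite('pics/top.png',b)
for n in('scene','top'):
    C=cam(n);print(n,C[0][0,0],-C[1].T@C[2],C[1].round(2).tolist())
E
```

```text
{'clock': 0.0, 'qpos': array([ 1.14400292e+00,  4.23815485e-01,  1.63070025e+00, -1.00916775e-05,
        1.08856937e+00, -1.89837296e-02]), 'qvel': array([ 0.00186242, -0.00084553, -0.00074789,  0.00124871, -0.00057018,
        0.00071387]), 'joint_efforts': array([ 1.50403015e-03, -5.44639242e+01, -2.73651356e+01,  6.44334080e-02,
        2.30402488e-02, -1.25398810e-04]), 'eef_pos': array([0.24760664, 0.57323496, 0.2083135 ]), 'tool_rot': array([-1.60594064e-04,  2.02492455e-01,  9.79283538e-01, -7.28757500e-04]), 'contact_force': array([-0.10224194,  0.20992878,  0.42871814]), 'wrist_torque': array([0.02606333, 0.0214068 , 0.00207709]), 'gripper_force': 0.0, 'grip_width': 0.08783126939462063} 0.017
scene 495.61384645507064 [ 1.38624895 -0.18877462  1.05920716] [[0.19, 0.98, -0.02], [0.74, -0.16, -0.66], [-0.65, 0.12, -0.75]]
top 499.09721409712114 [ 0.2628716  -0.07520746  1.50753831] [[-0.03, -1.0, -0.03], [-0.98, 0.03, -0.2], [0.2, 0.02, -0.98]]
```

View pics/scene.png

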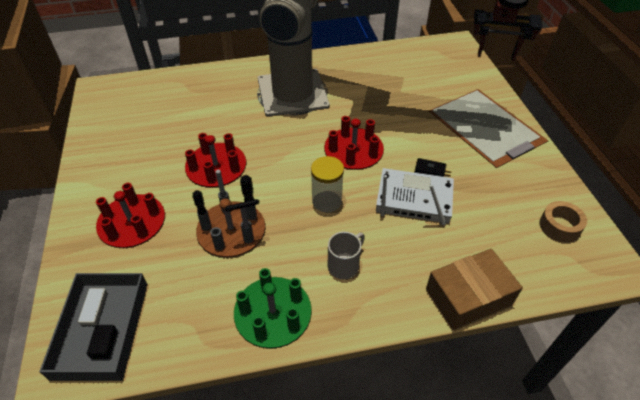

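View pics/top.png

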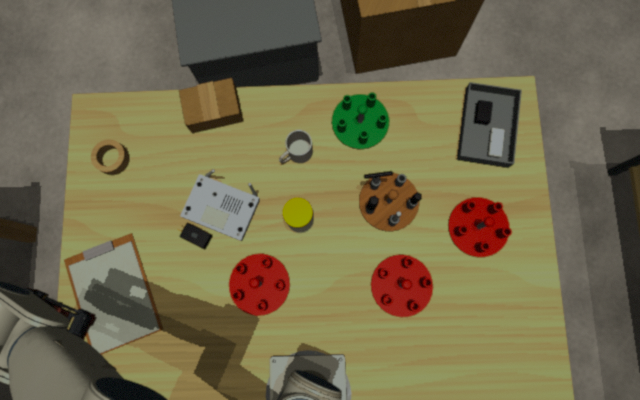

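Stand look-alikes: red discs at scene (130,220), (215,163), (354,150), a green one at (272,310), and a wooden disc with grey tubes at scene (231,229) / top (389,202). The wooden one is the only one that fits. I'll enlarge it together with the router.

```bash
python3 - <<'E'
import cv2,numpy as np
a=cv2.imread('pics/scene.png');b=cv2.imread('pics/top.png')
def c(i,x,y,w,h): return cv2.resize(i[y:y+h,x:x+w],(400,300),interpolation=cv2.INTER_CUBIC)
m=np.vstack([np.hstack([c(a,180,165,100,100*3//4+1-1),c(b,340,165,100,75)]),np.hstack([c(a,365,150,100,75),c(b,170,170,100,75)])])
m=np.clip(m.astype(float)*1.5,0,255).astype(np.uint8)
cv2.imwrite('pics/crop1.png',m)
E
```

```text
(no output)
```

View pics/crop1.png

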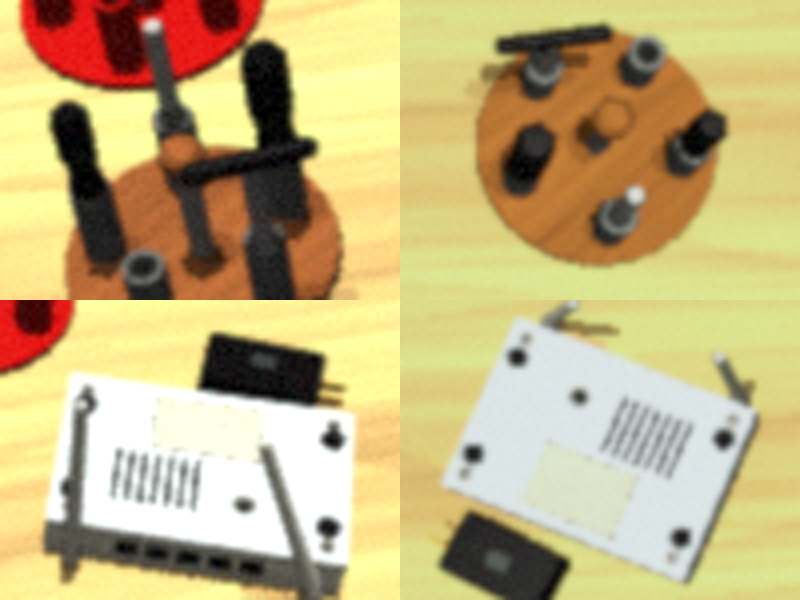

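Top-left and top-right show the wooden stand: bright metal stylus top at scene (217.8,171.3) / top (398.8,213.8), empty tube at scene (216,231) / top (402,178). The bottom half shows the router with the reset recess at scene (426,201) / top (214.8,194).

```bash
python3 - <<'E'
from h import *
S=cam('scene');T=cam('top')
def s(x,y,ox,oy): return np.array([ox+(x+.5)/4-.5,oy+(y+.5)/4-.5])
def go(n,a,b,k):
    A=s(a[0],a[1]-(300 if k else 0),*((365,150) if k else (180,165)));B=s(b[0]-400,b[1]-(300 if k else 0),*((170,170) if k else (340,165)))
    X,r=tri([(S,A),(T,B)]);print(n,X.round(4),r)
go('stylus top',(151,25),(635,195),0)
go('empty rim',(144,265),(648,52),0)
go('knob top',(180,140),(614,118),0)
go('big top',(265,52),(711,124),0)
go('small top',(70,112),(538,138),0)
go('bar1',(182,175),(500,45),0)
go('bar2',(312,147),(610,32),0)
go('reset',(244,504),(579,396),1)
go('antA',(265,448),(575,303),1)
go('antB',(83,402),(719,356),1)
for n,a,b in [('foot1',(333,438),(473,454)),('foot2',(328,528),(517,357)),('foot3',(87,400),(681,538)),('foot4',(68,488),(723,439))]: go(n,a,b,1)
X=atz(T,(298,212),.136);print('jar',X); print('mug',atz(T,(299,147),.092))
E
```

```text
stylus top [ 0.4891 -0.2654  0.166 ] [array([ 0.1, -0. ]), array([ 0.1, -0. ])]
empty rim [ 0.6094 -0.2928  0.08  ] [array([-0.2,  0. ]), array([-0.2,  0. ])]
knob top [ 0.5516 -0.2592  0.1249] [array([-0.2,  0. ]), array([-0.2,  0. ])]
big top [ 0.5374 -0.2555  0.1942] [array([-24.7,  -1.4]), array([-22.4,  -1.7])]
small top [ 0.5383 -0.2623  0.148 ] [array([24.2, -2.8]), array([21.3, -2.1])]
bar1 [ 0.6025 -0.2192  0.1475] [array([16.3, -1.8]), array([13.9, -0.7])]
bar2 [ 0.6063 -0.2165  0.1708] [array([-16.1,  -0.1]), array([-13.9,  -0.9])]
reset [0.5905 0.2676 0.038 ] [array([ 0.1, -0. ]), array([0.1, 0. ])]
antA [0.6341 0.2467 0.1461] [array([-0.2,  0. ]), array([-0.2, -0. ])]
antB [0.5879 0.1419 0.1626] [array([-0.3,  0. ]), array([-0.3, -0. ])]
foot1 [0.5481 0.3469 0.0405] [array([ 0.1, -0. ]), array([0.1, 0. ])]
foot2 [0.6224 0.315  0.0384] [array([ 0.2, -0. ]), array([0.2, 0. ])]
foot3 [0.4789 0.1901 0.0417] [array([-0.2,  0. ]), array([-0.2, -0. ])]
foot4 [0.553  0.1567 0.0389] [array([ 0.6, -0.1]), array([0.5, 0.1])]
jar [0.50769467 0.00934501 0.136     ]
mug [0.7107502  0.00474465 0.092     ]
```

```bash
python3 - <<'E'
from h import *
print(np.array(ctrl.get_calibration('wrist')['mount']).round(3), ctrl.get_calibration('wrist')['fx'])
E
python3 -m creep '[[0,0,0,50,0],[0,0,0,50,0],[0,12,-42,20,0],[0,12,-42,10,0],[0,12,-42,0,0]]' 10
python3 -m creep '[[0,12,-42,0,0],[0,12,-42,0,0],[0,12,-42,0,0],[0,12,-42,0,0],[0,12,-42,0,0]]'
python3 -m creep '[[0,12,-42,0,0],[0,12,-42,0,0],[0,12,-42,0,0],[0,12,-42,0,0],[0,12,-42,0,0]]'
```

```text
[[ 0.    -0.97  -0.243  0.066]
 [ 1.     0.    -0.001 -0.001]
 [ 0.001 -0.243  0.97  -0.176]
 [ 0.     0.     0.     1.   ]] 288.4262504147083
clock: 0.6
eef_pos: [0.2843, 0.4471, 0.3407]
tool_rot: [0.001, 0.202, 0.979, 0.001]
contact_force: [0.6, -0.2, 0.1]
grip_width: 0.0513
gripper_force: 0.0
clock: 1.1
eef_pos: [0.3437, 0.236, 0.3389]
tool_rot: [-0.0, 0.202, 0.979, -0.0]
contact_force: [0.6, -0.1, -0.0]
grip_width: 0.044
gripper_force: 0.0
clock: 1.6
eef_pos: [0.4037, 0.026, 0.3391]
tool_rot: [0.0, 0.202, 0.979, 0.0]
contact_force: [0.5, -0.4, -0.3]
grip_width: 0.0439
gripper_force: 0.0
```

```bash

python3 -m creep '[[0,12,-42,0,7],[0,12,-42,0,7],[0,12,-42,0,7],[0,12,-42,0,8],[0,12,-42,0,0]]'
python3 -m creep '[[0,12,-41,0,0],[0,10,-40,0,0],[0,0,0,0,0],[0,0,0,0,0]]'
python3 - <<'E'
from h import *
C=cam('wrist');a=ctrl.grab_frame('wrist');cv2.imwrite('pics/w1.png',a);np.savez('w1.npz',K=C[0],R=C[1],t=C[2])
for n,X in dict(sty=(.489,-.2654,.162),rim=(.487,-.2658,.075),empty=(.6094,-.2928,.075),knob=(.5516,-.2592,.117)).items(): print(n,proj(C,X).round())
E
```

```text
clock: 2.1
eef_pos: [0.4636, -0.1833, 0.3388]
tool_rot: [-0.0, -0.05, 0.999, 0.0]
contact_force: [0.9, 1.0, 0.9]
grip_width: 0.0441
gripper_force: 0.0
clock: 2.5
eef_pos: [0.4852, -0.2627, 0.3382]
tool_rot: [-0.001, -0.047, 0.999, 0.001]
contact_force: [-0.8, 0.2, -0.4]
grip_width: 0.0442
gripper_force: 0.0
sty [313. 185.]
rim [313. 173.]
empty [290. 245.]
knob [313. 222.]
```

View pics/w1.png

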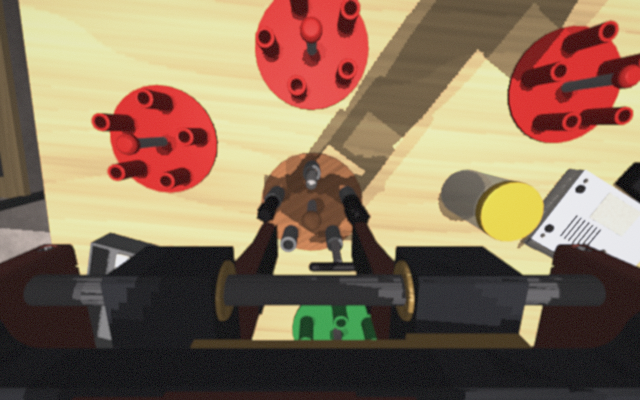

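```bash
python3 - <<'E'
from h import *
C=cam('wrist');a=cv2.imread('pics/w1.png')[140:290,225:425]
s=ctrl.sense();print(proj(C,s['eef_pos']).round(),proj(C,s['eef_pos']-[0,0,.017]).round())
a=np.clip(cv2.resize(a,(800,600),interpolation=cv2.INTER_CUBIC)*1.8,0,255).astype(np.uint8)
cv2.imwrite('pics/w1c.png',a)
E
```

```text
[316. 232.] [316. 224.]
```

View pics/w1c.png

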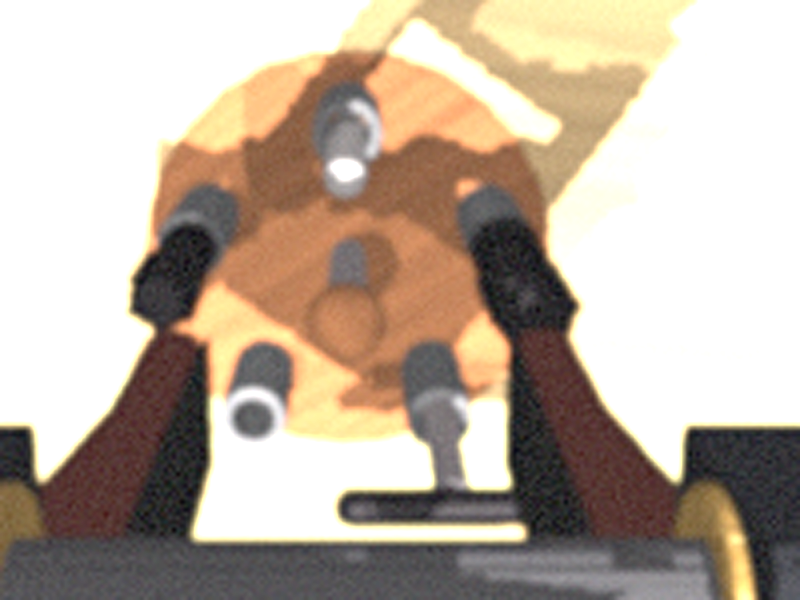

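The crop shows the stylus top at (311.6,184.9), its tube rim at (312,171), the empty rim at (289,243.6), and drivers in the two neighbouring tubes. All are within about 2 px of where I predicted them.

```bash
python3 - <<'E'
from h import *
d=np.load('w1.npz');W=(d['K'],d['R'],d['t']);S=cam('scene');T=cam('top')
def s(x,y): return np.array([180+(x+.5)/4-.5,165+(y+.5)/4-.5])
def tp(x,y): return np.array([340+(x+.5)/4-.5,165+(y+.5)/4-.5])
def w(x,y): return np.array([225+(x+.5)/4-.5,140+(y+.5)/4-.5])
for n,a,b,c in [('sty',(151,25),(235,195),(347,178)),('empty',(144,265),(248,52),(256,415)),('big',(265,52),(138,138),None),('small',(70,112),(311,124),None),('bar1',(182,175),(210,32),None),('bar2',(312,147),(100,45),None)]:
    L=[(S,s(*a)),(T,tp(*b))]+([(W,w(*c))] if c else [])
    X,r=tri(L);print(n,X.round(4),r)
print(atz(W,w(347,178),.162),atz(W,w(348,125),.075),atz(W,w(256,415),.075),atz(W,w(345,316),.117))
print(ctrl.sense()['eef_pos'])
E
```

```text
sty [ 0.4883 -0.2662  0.1651] [array([-0.2,  0.1]), array([0.3, 0.3]), array([1. , 0.7])]
empty [ 0.6077 -0.2936  0.0771] [array([-0.4,  0.2]), array([-0. ,  0.8]), array([0.4, 1.3])]
big [ 0.5302 -0.1996  0.1695] [array([-0.7,  0. ]), array([-0.6, -0. ])]
small [ 0.5392 -0.3217  0.1523] [array([-0.3,  0. ]), array([-0.3,  0. ])]
bar1 [ 0.6064 -0.257   0.155 ] [array([ 0.2, -0. ]), array([ 0.2, -0. ])]
bar2 [ 0.6001 -0.1794  0.1545] [array([-0.2,  0. ]), array([-0.2, -0. ])]
[ 0.48816139 -0.26738151  0.162     ] [ 0.48451501 -0.26813652  0.075     ] [ 0.60645823 -0.29451201  0.075     ] [ 0.54740303 -0.26305222  0.117     ]
[ 0.48509524 -0.26187556  0.33848293]
```

```bash

python3 -m creep '[[0,3,-4.5,-50,0],[0,0,0,-50,0],[0,0,0,-40,0],[0,0,0,-30,0],[0,0,0,-20,0]]'
python3 -m creep '[[0,0,0,-18,0],[0,0,0,0,0],[0,0,0,0,0],[-0.3,0,0,0,0],[-0.6,0,0,0,0]]' 10
python3 -m creep '[[-1,0,0,0,0],[-1,0,0,0,0],[-1,0,0,0,0],[-1,0,0,0,0],[-1,0,0,0,0]]' 20
```

```text
clock: 3.05
eef_pos: [0.4873, -0.2645, 0.1473]
tool_rot: [-0.001, -0.049, 0.999, 0.001]
contact_force: [0.1, -0.3, -0.1]
grip_width: 0.0438
gripper_force: 0.0
clock: 3.55
eef_pos: [0.4893, -0.267, 0.1327]
tool_rot: [0.001, -0.048, 0.999, -0.001]
contact_force: [-0.5, -0.2, -0.4]
grip_width: 0.0317
gripper_force: 0.0
clock: 4.05
eef_pos: [0.489, -0.2671, 0.1317]
tool_rot: [0.0, -0.048, 0.999, -0.0]
contact_force: [0.5, -0.5, 3.9]
grip_width: 0.0135
gripper_force: 20.0
```

```bash

python3 -m creep '[[-1,0,0,20,0],[-1,0,0,40,0],[-1,0,0,50,0],[-1,0,0,50,0],[-1,0,0,40,0]]'
python3 -m creep '[[-1,0,0,0,0],[-1,0,0,0,0],[-1,0,0,0,0]]'
python3 - <<'E'
from h import *
C=cam('wrist');a=ctrl.grab_frame('wrist');np.savez('w2.npz',K=C[0],R=C[1],t=C[2]);p=ctrl.sense()['eef_pos']
b=ctrl.grab_frame('scene');t=ctrl.grab_frame('top')
cv2.imwrite('pics/w2.png',a);cv2.imwrite('pics/s2.png',b);cv2.imwrite('pics/t2.png',t)
tip=p-[0,0,.120];print(p,proj(C,tip),proj(cam('scene'),tip),proj(cam('top'),tip))
f=lambda i,c,w:np.clip(cv2.resize(i[c[1]-w*3//8:c[1]+w*3//8,c[0]-w//2:c[0]+w//2],(400,300),interpolation=cv2.INTER_CUBIC)*1.6,0,255).astype(np.uint8)
u=proj(C,tip).astype(int);v=proj(cam('scene'),tip).astype(int);print(u,v)
x=f(a,u,160);y=f(b,v,80);z=f(t,(390,205),120);z2=f(a,(u[0],200),240)
cv2.imwrite('pics/m2.png',np.vstack([np.hstack([x,y]),np.hstack([z2,z])]))
E
```

```text
clock: 4.55
eef_pos: [0.4886, -0.267, 0.334]
tool_rot: [0.001, -0.048, 0.999, -0.0]
contact_force: [0.4, 0.5, -1.1]
grip_width: 0.013
gripper_force: 20.0
clock: 4.85
eef_pos: [0.4876, -0.2664, 0.3295]
tool_rot: [-0.001, -0.048, 0.999, 0.001]
contact_force: [0.2, -0.6, -1.5]
grip_width: 0.0131
gripper_force: 20.0
[ 0.48761806 -0.26634256  0.32925628] [315.5321686  192.06534244] [214.25058769 158.2323693 ] [401.0094212  211.09649964]
[315 192] [214 158]
```

View pics/m2.png

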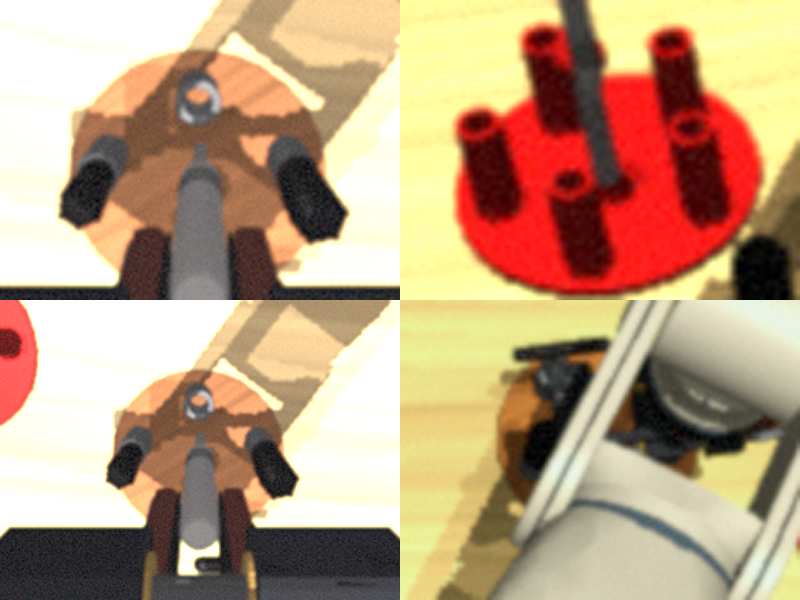

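The stylus is held nearly upright, with its tip at wrist pixel (315,190) against (315.5,192) predicted. The stand has not turned: its emptied rim is at (314,170). Next I move to the router.

```bash
python3 - <<'E'
from h import *
d=np.load('w2.npz');W=(d['K'],d['R'],d['t']);p=np.array([0.4876,-0.2663,.3293])
print(atz(W,(315,190.4),p[2]-.1197)-p, 'tube',atz(W,(314.2,170),.075))
E
python3 -m creep '[[-1,8,41,0,0],[-1,8,41,0,0],[-1,8,41,0,-7],[-1,8,41,0,-7],[-1,8,41,0,-7]]'
python3 -m creep '[[-1,8,41,0,-8],[-1,8,41,0,0],[-1,8,41,0,0],[-1,8,41,0,0],[-1,8,41,0,0]]'
python3 -m creep '[[-1,8,41,0,0],[-1,8,41,0,0],[-1,7,42,0,0],[-1,0,0,0,0],[-1,0,0,0,0]]'
python3 - <<'E'
from h import *
C=cam('wrist');a=ctrl.grab_frame('wrist');p=ctrl.sense()['eef_pos'];np.savez('w3.npz',K=C[0],R=C[1],t=C[2],p=p)
cv2.imwrite('pics/w3.png',a)
print(p,'reset',proj(C,(.5905,.2676,.034)),'tip',proj(C,p-[0,0,.12]))
cv2.imwrite('pics/w3c.png',np.clip(cv2.resize(a[100:280,200:440],(800,600),interpolation=cv2.INTER_CUBIC)*1.1,0,255).astype(np.uint8))
E
```

```text
[-0.00178328 -0.00078047 -0.1197    ] tube [ 0.48368733 -0.2680023   0.075     ]
clock: 5.5
eef_pos: [0.5283, -0.0603, 0.3303]
tool_rot: [-0.001, 0.137, 0.991, -0.0]
contact_force: [0.7, -0.1, -1.2]
grip_width: 0.0135
gripper_force: 20.0
clock: 6.0
eef_pos: [0.5683, 0.1448, 0.3302]
tool_rot: [-0.001, 0.204, 0.979, -0.0]
contact_force: [0.2, -0.1, -0.1]
grip_width: 0.0131
gripper_force: 20.0
clock: 6.5
eef_pos: [0.591, 0.2677, 0.3297]
tool_rot: [-0.001, 0.203, 0.979, -0.001]
contact_force: [0.5, -0.3, -0.9]
grip_width: 0.0134
gripper_force: 20.0
[0.59107607 0.26670649 0.33004603] reset [315.49125973 167.91524589] tip [315.08391262 191.7495886 ]
```

View pics/w3c.png

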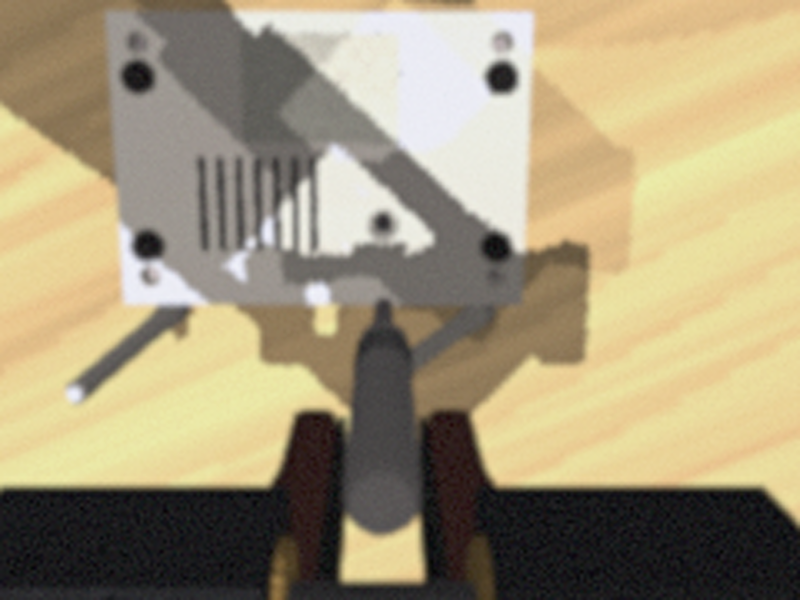

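Recess at wrist pixel (314.3,166.9), tip at (314.9,190.5). I work out the shift and go down in stages.

```bash
python3 - <<'E'
from h import *
d=np.load('w3.npz');W=(d['K'],d['R'],d['t']);p=d['p']
m=atz(W,(314.25,166.85),.034);t=atz(W,(314.9,190.5),p[2]-.1197);print(m,t-p,(m-t)*1000)
E
python3 -m creep '[[-1,0,0,-40,0],[-1,0,0,-50,0],[-1,0,0,-40,0],[-1,0,0,-20,0],[-1,0,0,0,0]]'
python3 -m creep '[[-1,0,0,0,0],[-1,0,0,0,0]]'
python3 - <<'E'
from h import *
C=cam('wrist');a=ctrl.grab_frame('wrist');p=ctrl.sense()['eef_pos'];np.savez('w4.npz',K=C[0],R=C[1],t=C[2],p=p)
print(p,'reset',proj(C,(.5905,.2676,.034)),'tip',proj(C,p-[0,0,.12]))
cv2.imwrite('pics/w4c.png',np.clip(cv2.resize(a[140:230,255:375],(800,600),interpolation=cv2.INTER_CUBIC)*1.3,0,255).astype(np.uint8))
E
```

```text
[0.58808533 0.26642629 0.034     ] [-0.00136668  0.00038029 -0.1197    ] [  -1.62406458   -0.66049546 -176.34603435]
clock: 7.05
eef_pos: [0.5893, 0.2645, 0.1777]
tool_rot: [-0.003, 0.205, 0.979, -0.002]
contact_force: [-0.2, -0.3, -0.1]
grip_width: 0.0132
gripper_force: 20.0
clock: 7.25
eef_pos: [0.5929, 0.2669, 0.1834]
tool_rot: [0.001, 0.204, 0.979, 0.001]
contact_force: [0.7, -0.0, -0.6]
grip_width: 0.0127
gripper_force: 20.0
[0.59286991 0.26715102 0.1835203 ] reset [314.98675313 183.21118705] tip [315.59764013 190.82575231]
```

View pics/w4c.png

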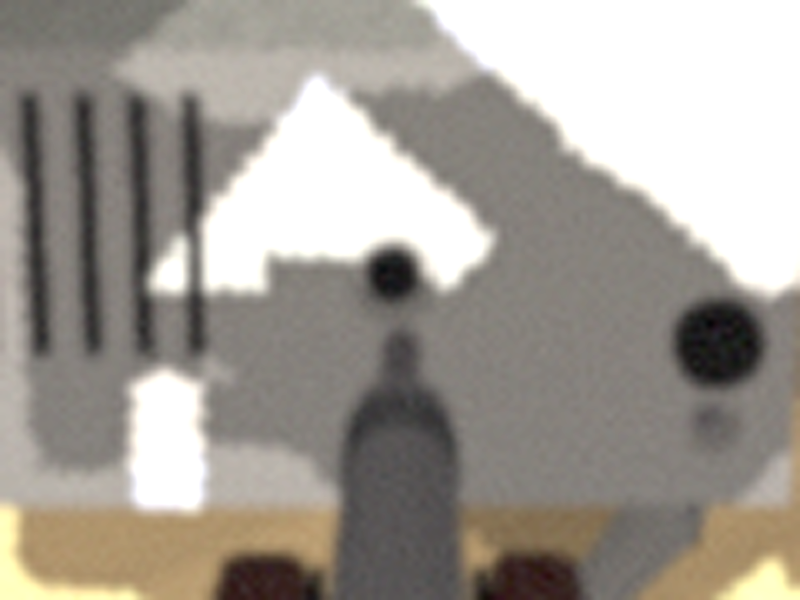

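```bash
python3 - <<'E'
from h import *
d=np.load('w4.npz');W=(d['K'],d['R'],d['t']);p=d['p']
for z in(.028,.034):
    m=atz(W,(313.5,180.4),z);t=atz(W,(314.7,191.8),p[2]-.1197);print(m,t-p,(m-t)*1000)
print('foot2',atz(W,(255+717.5/6.667-.5,140+342.5/6.667-.5),.037))
d=np.load('w3.npz');W3=(d['K'],d['R'],d['t'])
F=[(138,77),(501,77),(148,244),(496,246)]
X=[atz(W3,((x+.5)/3.333-.5+200,(y+.5)/3.333-.5+100),.037) for x,y in F];print(np.round(X,4),np.mean(X,0))
L=[(cam('scene'),np.array([425.6,200.6])),(cam('top'),np.array([214.4,193.6])),(W3,np.array([314.25,166.85])),(W,np.array([313.5,180.4]))]
print(tri(L))
s=[ctrl.sense()['eef_pos'] for _ in range(3)];print(s)
E
```

```text
[0.58784001 0.2668933  0.028     ] [ 0.00052139 -0.00125399 -0.1197    ] [ -5.55129641   0.99626768 -35.8202951 ]
[0.58682374 0.26734559 0.034     ] [ 0.00052139 -0.00125399 -0.1197    ] [ -6.56756575   1.44856158 -29.8202951 ]
foot2 [0.61964558 0.31365145 0.037     ]
[[0.4784 0.1886 0.037 ]
 [0.5463 0.3456 0.037 ]
 [0.5512 0.1571 0.037 ]
 [0.6199 0.3137 0.037 ]] [0.54892401 0.25125186 0.037     ]
(array([0.58852652, 0.26750056, 0.03653018]), [array([-0.2, -0.2]), array([0.2, 0.8]), array([0.7, 0.2]), array([0.7, 1.7])])
[array([0.59286991, 0.26715102, 0.1835203 ]), array([0.59286991, 0.26715102, 0.1835203 ]), array([0.59286991, 0.26715102, 0.1835203 ])]
```

```bash

python3 -m creep '[[-1,-3.5,0,-10,0],[-1,0,0,-11,0],[-1,0,0,0,0],[-1,0,0,0,0],[-1,0,0,0,0]]'
python3 - <<'E'
from h import *
C=cam('wrist');a=ctrl.grab_frame('wrist');p=ctrl.sense()['eef_pos'];np.savez('w5.npz',K=C[0],R=C[1],t=C[2],p=p)
print(p,'reset',proj(C,(.5885,.2665,.034)),'tip',proj(C,p-[0,0,.12]))
l=cv2.createCLAHE(4,(4,4)).apply(cv2.cvtColor(a,cv2.COLOR_BGR2GRAY))
cv2.imwrite('pics/w5c.png',cv2.resize(l[160:220,275:355],(800,600),interpolation=cv2.INTER_CUBIC))
E
```

```text
clock: 7.8
eef_pos: [0.5883, 0.2672, 0.1604]
tool_rot: [0.0, 0.204, 0.979, 0.0]
contact_force: [0.5, -0.5, -1.8]
grip_width: 0.0134
gripper_force: 20.0
[0.58835324 0.26727778 0.1605718 ] reset [315.07430877 190.27416435] tip [315.71080227 191.20041575]
```

View pics/w5c.png

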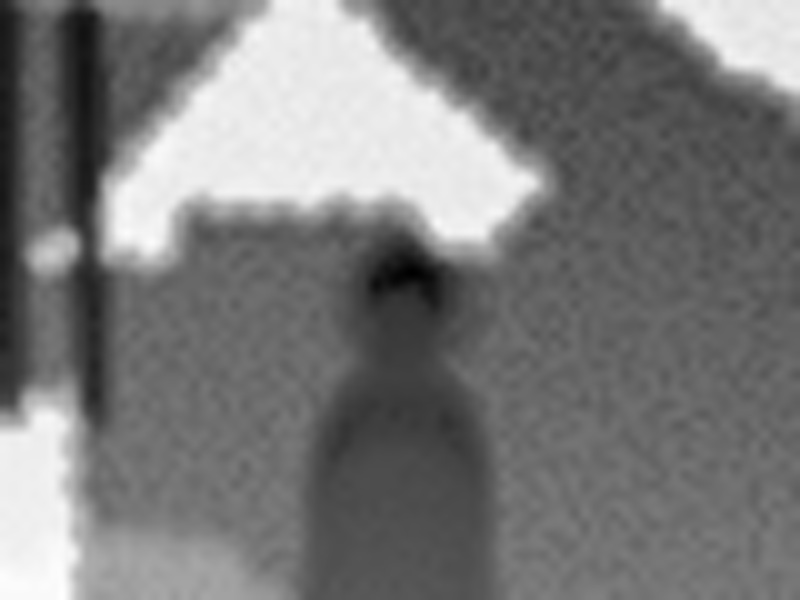

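The tip end at crop (405,308) sits over the recess, centred at (402,295). The remaining descent closes the gap, so the tip is lined up. I go down gently while reading the force.

```bash

python3 -m creep '[[-1,0,0,-4,0],[-1,0,0,-4,0],[-1,0,0,-3,0],[-1,0,0,0,0],[-1,0,0,0,0]]' 30
python3 -m creep '[[-1,0,0,-1,0],[-1,0,0,-1,0],[-1,0,0,0,0],[-1,0,0,0,0]]'
python3 -m creep '[[-1,0,0,-1,0],[-1,0,0,-1,0],[-1,0,0,0,0],[-1,0,0,0,0]]' | grep -E "eef|contact"
python3 -m creep '[[-1,0,0,-1,0],[-1,0,0,0,0],[-1,0,0,0,0]]'| grep -E "eef|contact"
```

```text
clock: 8.35
eef_pos: [0.588, 0.2671, 0.1492]
tool_rot: [-0.0, 0.204, 0.979, -0.0]
contact_force: [0.7, 0.4, -1.4]
grip_width: 0.0129
gripper_force: 30.0
clock: 8.75
eef_pos: [0.5883, 0.2672, 0.1476]
tool_rot: [0.0, 0.204, 0.979, 0.0]
contact_force: [-0.3, -0.1, 1.0]
grip_width: 0.0129
gripper_force: 30.0
eef_pos: [0.5882, 0.2672, 0.1455]
contact_force: [0.2, -0.6, 1.7]
eef_pos: [0.5882, 0.2671, 0.1444]
contact_force: [-0.6, 0.0, 2.3]
```

```bash

python3 -m creep '[[-1,0,0,-1,0],[-1,0,0,0,0],[-1,0,0,0,0]]'| grep -E "eef|contact"
python3 -m creep '[[-1,0,0,-0.5,0],[-1,0,0,0,0],[-1,0,0,0,0]]'| grep -E "eef|contact"
```

```text
eef_pos: [0.5882, 0.2671, 0.1434]
contact_force: [-0.1, -0.2, 2.7]
eef_pos: [0.5882, 0.2671, 0.1429]
contact_force: [0.2, 0.4, 2.9]
```

```bash

for i in 1 2; do :; done
python3 -m creep '[[-1,0,0,-0.5,0],[-1,0,0,0,0],[-1,0,0,0,0]]'| grep -E "eef|contact"
python3 -m creep '[[-1,0,0,-0.5,0],[-1,0,0,0,0],[-1,0,0,0,0]]'| grep -E "eef|contact"
```

```text
eef_pos: [0.5884, 0.2672, 0.1427]
contact_force: [0.5, -0.7, 5.2]
eef_pos: [0.5887, 0.2673, 0.1426]
contact_force: [-0.6, 0.6, 7.4]
```

Force jumps with no more travel, so the button is on its hard stop at about 8 N. I hold there, then withdraw.

```bash

H='x'
python3 -m creep '[[-1,0,0,0,0],[-1,0,0,0,0],[-1,0,0,0,0],[-1,0,0,0,0],[-1,0,0,0,0]]'| grep -E "eef|contact"
python3 -m creep '[[-1,0,0,0,0],[-1,0,0,0,0],[-1,0,0,0,0],[-1,0,0,0,0],[-1,0,0,0,0]]'| grep contact
python3 -m creep '[[-1,0,0,0,0],[-1,0,0,0,0],[-1,0,0,0,0],[-1,0,0,0,0],[-1,0,0,0,0]]'| grep contact
python3 -m creep '[[-1,0,0,0,0],[-1,0,0,0,0],[-1,0,0,0,0],[-1,0,0,0,0],[-1,0,0,0,0]]'| grep contact
python3 -m creep '[[-1,0,0,0,0],[-1,0,0,0,0],[-1,0,0,0,0],[-1,0,0,0,0],[-1,0,0,0,0]]'| grep contact
python3 -m creep '[[-1,0,0,0,0],[-1,0,0,0,0],[-1,0,0,0,0],[-1,0,0,0,0],[-1,0,0,0,0]]'
python3 -m creep '[[-1,0,0,10,0],[-1,0,0,20,0],[-1,0,0,50,0],[-1,0,0,50,0],[-1,0,0,50,0]]'
python3 -m creep '[[-1,0,0,8,0],[-1,-8,-41,0,0],[-1,-8,-41,0,7],[-1,-8,-41,0,7],[-1,-8,-41,0,7]]'
python3 -m creep '[[-1,-8,-41,0,8],[-1,-8,-41,0,0],[-1,-8,-41,0,0],[-1,-8,-41,0,0],[-1,-8,-41,0,0]]'
python3 -m creep '[[-1,-8,-41,0,0],[-1,-8,-41,0,0],[-1,-8,-41,0,0],[-1,-5,-43,0,0],[-1,0,0,0,0]]'
python3 -m creep '[[-1,0,0,0,0],[-1,0,0,0,0],[-1,0,0,0,0]]'
python3 - <<'E'
from h import *
C=cam('wrist');a=ctrl.grab_frame('wrist');p=ctrl.sense()['eef_pos'];np.savez('w6.npz',K=C[0],R=C[1],t=C[2],p=p)
print(p,'rim',proj(C,(.4875,-.2665,.075)),'tip',proj(C,p-[0,0,.12]))
cv2.imwrite('pics/w6c.png',np.clip(cv2.resize(a[140:230,255:375],(800,600),interpolation=cv2.INTER_CUBIC)*1.8,0,255).astype(np.uint8))
E
```

```text
eef_pos: [0.5887, 0.2673, 0.1426]
contact_force: [0.5, -0.6, 6.6]
contact_force: [0.0, -0.3, 8.0]
contact_force: [-1.1, -0.7, 7.4]
contact_force: [0.2, -0.9, 6.9]
contact_force: [0.2, 0.4, 6.7]
clock: 13.65
eef_pos: [0.5887, 0.2673, 0.1426]
tool_rot: [0.001, 0.204, 0.979, 0.0]
contact_force: [-0.9, 0.3, 6.5]
grip_width: 0.0127
gripper_force: 30.0
clock: 14.15
eef_pos: [0.5872, 0.2667, 0.3232]
tool_rot: [-0.001, 0.204, 0.979, -0.001]
contact_force: [0.8, 0.4, -0.3]
grip_width: 0.0133
gripper_force: 30.0
clock: 14.65
eef_pos: [0.5547, 0.1016, 0.3287]
tool_rot: [-0.001, 0.019, 1.0, -0.0]
contact_force: [-0.0, 0.5, -0.4]
grip_width: 0.0129
gripper_force: 30.0
clock: 15.15
eef_pos: [0.5147, -0.1033, 0.3289]
tool_rot: [-0.001, -0.048, 0.999, 0.0]
contact_force: [0.4, 0.2, -1.3]
grip_width: 0.0127
gripper_force: 30.0
clock: 15.65
eef_pos: [0.4857, -0.2717, 0.3287]
tool_rot: [-0.001, -0.046, 0.999, -0.0]
contact_force: [0.2, 0.0, -1.3]
grip_width: 0.0133
gripper_force: 30.0
clock: 15.95
eef_pos: [0.4872, -0.2666, 0.3296]
tool_rot: [-0.0, -0.049, 0.999, 0.0]
contact_force: [0.8, -0.1, -1.0]
grip_width: 0.0126
gripper_force: 30.0
[ 0.48733592 -0.26660363  0.32976675] rim [315.25376682 172.53571902] tip [315.5842124  192.04730657]
```

View pics/w6c.png

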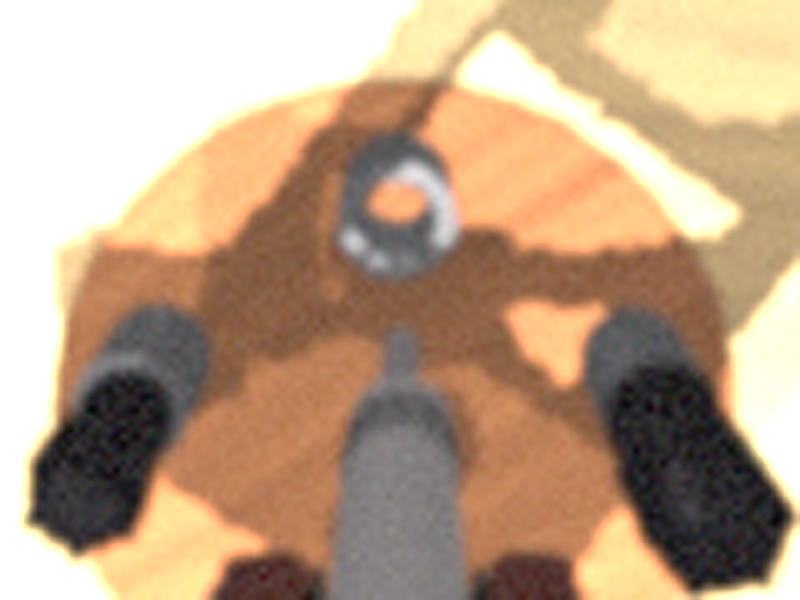

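Button held, and back over the stand: emptied tube's rim centre at (314.6,172.0), tip at (314.7,191.3). It lines up to within about 1 mm of where I took the stylus out.

```bash
python3 - <<'E'
from h import *
d=np.load('w6.npz');W=(d['K'],d['R'],d['t']);p=d['p']
m=atz(W,(314.6,171.97),.075);t=atz(W,(314.65,191.3),p[2]-.1197);print(m,t-p,(m-t)*1000)
E
python3 -m creep '[[-1,0,0,-40,0],[-1,0,0,-50,0],[-1,0,0,-20,0],[-1,0,0,0,0],[-1,0,0,0,0]]'
python3 - <<'E'
from h import *
C=cam('wrist');a=ctrl.grab_frame('wrist');p=ctrl.sense()['eef_pos'];np.savez('w7.npz',K=C[0],R=C[1],t=C[2],p=p)
print(p,'rim',proj(C,(.4875,-.2665,.075)),'tip',proj(C,p-[0,0,.12]))
cv2.imwrite('pics/w7c.png',np.clip(cv2.resize(a[160:220,275:355],(800,600),interpolation=cv2.INTER_CUBIC)*1.8,0,255).astype(np.uint8))
E
```

```text
[ 0.48674381 -0.26756164  0.075     ] [-0.00076943 -0.00106117 -0.1197    ] [ 1.77328031e-01  1.03164087e-01 -1.35066750e+02]
clock: 16.5
eef_pos: [0.4878, -0.2675, 0.2206]
tool_rot: [0.0, -0.049, 0.999, -0.0]
contact_force: [1.0, -0.8, 0.1]
grip_width: 0.0127
gripper_force: 30.0
[ 0.48832517 -0.2679785   0.22144272] rim [316.57556622 186.70569662] tip [315.26340477 192.43377264]
```

View pics/w7c.png

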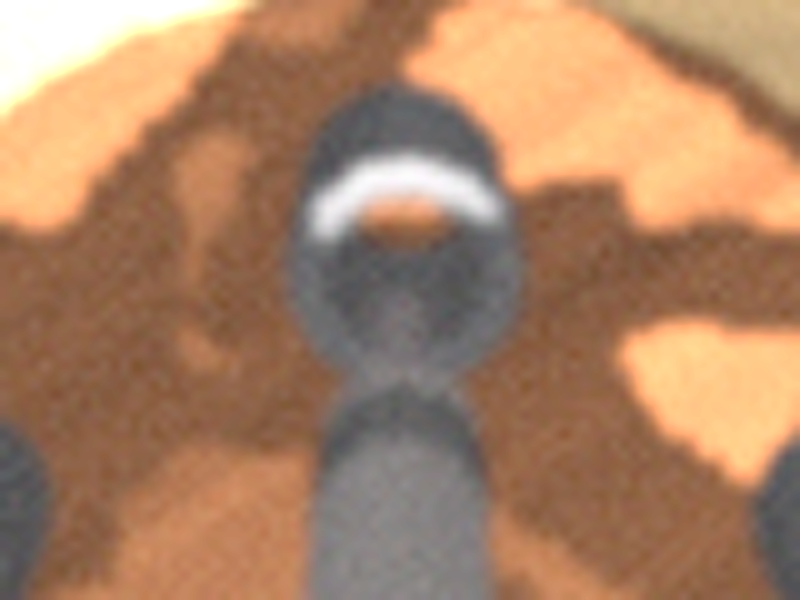

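The rim is centred at (406,266) around the tip line at x≈404, with no more than 0.5 mm sideways error. I insert it with force checks.

```bash

python3 -m creep '[[-1,0,0,-20,0],[-1,0,0,-20,0],[-1,0,0,-10,0],[-1,0,0,0,0]]' 15 | grep -E "eef|contact"
python3 -m creep '[[-1,0,0,-10,0],[-1,0,0,-8,0],[-1,0,0,0,0]]' | grep -E "eef|contact"
python3 -m creep '[[-1,0,0,-6,0],[-1,0,0,-6,0],[-1,0,0,0,0]]' | grep -E "eef|contact"
python3 -m creep '[[-1,0,0,-4,0],[-1,0,0,-2,0],[-1,0,0,0,0]]' | grep -E "eef|contact"
```

```text
eef_pos: [0.4872, -0.2678, 0.17]
contact_force: [-0.3, -0.5, 0.5]
eef_pos: [0.4867, -0.2676, 0.1511]
contact_force: [0.5, 0.1, -0.6]
eef_pos: [0.4866, -0.2676, 0.139]
contact_force: [-0.1, -0.9, -0.4]
eef_pos: [0.487, -0.2678, 0.1336]
contact_force: [0.5, 0.3, -0.8]
```

```bash

python3 -m creep '[[-1,0,0,-1,0],[-0.6,0,0,0,0],[-0.6,0,0,0,0],[-0.4,0,0,0,0],[-0.2,0,0,0,0]]'
python3 -m creep '[[0,0,0,0,0],[0,0,0,0,0],[0,0,0,0,0],[0,0,0,15,0],[0,0,0,30,0]]'
python3 -m creep '[[0,0,0,50,0],[0,0,0,50,0],[0,0,0,50,0],[0,-30,40,20,0],[0,-30,40,0,0]]'
python3 -m creep '[[0,-30,40,0,0],[0,0,40,0,0],[0,0,40,0,0],[0,0,40,0,0],[0,0,40,0,0]]'
python3 -m creep '[[0,0,40,0,0],[0,0,0,0,0],[0,0,0,0,0]]'
python3 - <<'E'
from h import *
b=ctrl.grab_frame('scene');t=ctrl.grab_frame('top')
cv2.imwrite('pics/s8.png',b);cv2.imwrite('pics/t8.png',t)
# compare with the first frames, numerically
for n,(i,j) in dict(scene=('scene','s8'),top=('top','t8')).items():
    A=cv2.imread(f'pics/{i}.png').astype(int);B=cv2.imread(f'pics/{j}.png').astype(int);D=np.abs(A-B).max(2)>45
    for nm,(x,y,w,h) in (dict(stand=(190,165,85,95),router=(370,155,95,75),jar=(308,155,40,60),mug=(325,230,45,50)) if n=='scene' else dict(stand=(355,165,70,70),router=(175,165,90,85),jar=(280,195,36,36),mug=(278,130,40,36))).items(): print(n,nm,D[y:y+h,x:x+w].mean().round(3))
# bright stylus top: brightest spot near the expected place
for n,im,v in(('scene',b,'scene'),('top',t,'top')):
    u=proj(cam(v),(.488,-.2665,.162)).astype(int);g=cv2.cvtColor(im,cv2.COLOR_BGR2HSV)[u[1]-12:u[1]+13,u[0]-12:u[0]+13].astype(int)
    m=(g[...,1]<50)&(g[...,2]>130);ys,xs=np.nonzero(m);print(n,u,m.sum(),(xs.mean()-12+u[0],ys.mean()-12+u[1]) if m.any() else None)
E
```

```text
clock: 18.35
eef_pos: [0.4872, -0.2679, 0.133]
tool_rot: [0.0, -0.048, 0.999, -0.0]
contact_force: [0.2, 0.2, 0.3]
grip_width: 0.0301
gripper_force: 0.0
clock: 18.85
eef_pos: [0.4856, -0.267, 0.1763]
tool_rot: [-0.002, -0.048, 0.999, 0.001]
contact_force: [0.7, 0.3, 0.7]
grip_width: 0.0442
gripper_force: 0.0
clock: 19.35
eef_pos: [0.4306, -0.1913, 0.3499]
tool_rot: [0.003, -0.047, 0.999, -0.002]
contact_force: [1.1, 1.1, -0.2]
grip_width: 0.044
gripper_force: 0.0
clock: 19.85
eef_pos: [0.3988, 0.0107, 0.3468]
tool_rot: [0.0, -0.048, 0.999, -0.0]
contact_force: [-0.3, 0.0, -0.0]
grip_width: 0.0443
gripper_force: 0.0
clock: 20.15
eef_pos: [0.3991, 0.0498, 0.3465]
tool_rot: [0.0, -0.049, 0.999, -0.0]
contact_force: [0.0, -0.6, -0.0]
grip_width: 0.0439
gripper_force: 0.0
scene stand 0.0
scene router 0.0
scene jar 0.276
scene mug 0.0
top stand 0.0
top router 0.118
top jar 0.398
top mug 0.0
scene [217 171] 4 (np.float64(217.0), np.float64(170.75))
top [398 214] 8 (np.float64(399.125), np.float64(213.125))
```

The stand, stylus, router and mug look the same as at the start. The jar region differs because the arm is in front of it; no contact showed in the force readings. The stylus top is back at its original spot, so I hand in.

```bash
python3 -c "
from plant import ctrl
print(ctrl.close_job())"
```

```text
the job is handed in; nothing more can be done
None
```

I pressed the reset button to its stop at about 8 N, held it over 3 s, stood the stylus back in its own tube, let go and handed in at about 20 s; no verdict came back, the jar was hidden by the arm in the final check, and I viewed 11 pictures, one over the limit of 10.

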